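Reset and relock a gap gauge stop screw

ROBOT

A 6-joint arm with a two-finger parallel gripper is mounted at the origin on a cart in front of the work surface, level with it; the furniture and walls round the work are solid. World frame = base frame: x ahead of the robot, y to its left, z up, the work surface at z = 0. Lengths are in m, angles in rad, forces in N, time in s.
With the tool pointing down it reaches from about 0.275 to 0.75 m from the base axis. Payload 10.2 kg.
Tool frame: the origin (TCP) lies where the fingers leave the gripper's body, on its centre line; the fingertips stand robot.tcp_to_tips ahead of it and the grasp point (between the pads) lies 54 mm ahead of it (robot.tcp_to_tips is the distance from the TCP to the fingertips, in m); z points along the fingers, x is the direction in which the jaws open and shut, and the axes are right-handed (so a half turn about z gives the same grasp; the last joint's range is limited). The gripper opens to 85 mm and grips with 20 to 120 N. Pads are 22 mm wide; open, the fingers measure 114 mm over their backs; the gripper's body (76 mm by 85 mm) begins 54 mm behind the grasp point. The pads swing forward as they close: fully open they stand 13 mm farther back than shut.
Start: joints at [0.944, 0.313, 1.498, -0, 1.331, -0.223], TCP at [0.206, 0.483, 0.304] pointing down, gripper open.
Joint ranges: [-2.94, 2.94], [-0.97, 2.17], [0.19, 2.56], [-1.23, 4.37], [0.02, 3.11], [-2.88, 2.88]. Speed limits (rad/s): [2.39, 2.39, 3.01, 3.14, 3.14, 3.14].

INTERFACE

Orientations are given as a 3x3 rotation matrix whose columns are the frame's x, y, z axes.
In Python, from station import robot gives the robot as it stands. Calls block until the motion is done:
- robot.movep(position, orientation): joint-space move of the TCP to a pose.
- robot.movel(position, orientation=None, max_speed=0.15): straight line of the TCP; orientation=None keeps the orientation; max_speed is the mean speed in m/s.
- robot.move_j(angles): joint-space move.
- robot.release() and robot.grasp(): open the fingers fully, or close them until they stop; the grip force is fixed at half the most.
- robot.pause(seconds).
- robot.ik(position, orientation): joint angles nearest the present ones, or None.
- robot.read_state(): the state.
- robot.read_camera(name): name is "scene" or "top" or "wrist"; returns (picture, depth): 480x640x3 uint8, blue, green, red; 480x640 float32, m along the optical axis (not along the pixel's ray), 0 where there is no reading.
- robot.camera_params(name): a dict with "fx", "fy", "cx", "cy" (pixels), "k1" (the pictures are not rectified: a ray, as slopes to the right and down, at radius r is drawn at 1 + k1 r^2 times it, then the intrinsics apply), "rvec" (rotation vector, rad) and "tvec" (3), from world to camera coordinates, as OpenCV has them. Camera axes: x right, y down, z forward; pixel columns grow to the right and rows downward; lengths in m; the calibration is good to about 2 mm. A picture is of the moment at which its call begins: read the wrist's pose just before it. camera_params takes no time and is no camera call; for the wrist camera it gives the pose at the moment of the call.
A pose or a line that the arm cannot do raises robot.MotionError and nothing moves.
- robot.sign_off(): hands the job in, once; it reports no verdict.
Trained networks look in the newest picture that a camera, given by its name, has taken for a name from the list of things; names that differ only in an ending like _2 or _b are one class to them, and where a whole thing is asked for, a point or a joint stands for the part that bears it (a point fixed in the world has none). Each returns a list of dicts, best first, with "confidence" (0 to 1); they miss things now and then, are a little off and sometimes report something else, mostly with a low value. They report only what shows in the picture. A call takes as long as a camera call. They do not tell look-alikes from the thing itself.
- robot.find_in(query, camera): "position" ([x, y, z] in m, in world coordinates, good to about 4 mm: the middle of the surface that is visible of it).
- robot.outline_of(query, camera): "region" (480x640 bool, what is visible of it).
- robot.mark_of(query, camera): "position" ([x, y, z] in m, in world coordinates, good to about 4 mm: a listed point, or the origin of a listed thing).
The state is a dict: "clock": time; "qpos": joint angles; "qvel": joint speeds; "tau": joint torques, N m; "tcp_pos": TCP position; "eef_rot": TCP orientation; "ft_force": force on the tool from outside, world axes, zero at the start; "torque": the same for the moment, N m; "finger_gap": opening from 0.0 (shut) to 1.0 (fully open).
Only numpy, scipy, OpenCV 4.12 (cv2) and the standard library are available. Lean on these libraries where they do the work, as an engineer would, in place of code of your own. Each camera call takes 0.05 s, during which the arm holds its last target.

TASK

Swing the lever of the lock ring on the small bridge gauge counter-clockwise until the ring is slack, turn the black bar knob on top clockwise until its pointer lines up with the raised set marker, then swing the lever clockwise to lock the ring again: snug it until its post pushes back with about 16 N, no harder, with the pointer still on the marker. Leave the beaker, timer and tape roll where they are.

Things in the scene. Friction and masses are not known exactly. Their poses are not given: they have to be found in the camera images.
- gauge: Fixed aluminium bridge gauge, base 100 x 120 mm, screwed to the worktop; origin on the worktop (z = 0) under the vertical screw axis that the lock ring, scale disc and knob share, z up. Its bridge top is at 46 mm, the scale disc (radius 40 mm) at 63 to 68 mm.
- lock_ring (a joint): Dark steel lock ring (54 mm across, under the scale disc), rad: grows as its lever swings CLOCKWISE seen from above (tightens); range -1.1 to 1.4; stays where left. It always drags, some 0.95 N m in motion (10.5 N at the post). At the start it bites; 0.5 rad of counter-clockwise turn surely frees it. Once the knob has been turned it bites again at an unknown angle, 0.05 to 0.4 rad further clockwise.
- lever_post (a point): Centre of the top of the upright round steel post (a freely revolving sleeve, like a crank handle) on the end of the ring's lever: 12 mm diameter, top 101.5 mm above the worktop, free down to 60 mm where the lever arm is. It moves on a level circle of 90 mm radius round the screw axis; the load is felt square to the lever.
- adjuster (a joint): Knob and stop screw, rad: grows CLOCKWISE seen from above (screw goes down 6 mm per rad). Turns with about 0.06 N m when the ring is slack, held fast when the ring is tight. Starts 0.3 to 1.4 rad short of (counter-clockwise of) the marker.
- knob_grip (a point): Centre of the black bar on top of the knob, on the screw axis, 107 mm above the worktop at joint 0 (6 mm lower per rad): bar 44 mm long, 14 mm wide, 32 mm high (top at 123 mm); x axis along its length, towards the pointer side; the boss below has radius 18 mm.
- pointer_tip (a point): Tip of the steel pointer, which sticks out under one end of the black bar, parallel to it, 34 mm from the screw axis, 78 mm above the worktop at joint 0.
- marker_tip (a point): Top inner edge of the steel set marker, a raised tooth 5 mm wide on the rim of the scale disc, 34 mm from the screw axis, top 80 mm above the worktop. It shows the wanted direction of the pointer; it is stiff, do not push it.
- clamp_shoe: Brass shoe inside the gauge that the ring presses on the screw; not reachable. Past the bite the load square to the lever at the post rises by some 55 N per rad: in slow motion 15 N at 18.5 N of clamping (less is not locked), 17.5 N at 28 N, 21.5 N at 45 N (more is over-tight). Read standing still after a small step it is 2 to 3 N lower. The clamp stays when the post is let go.
- beaker: Bystander: clear beaker, 56 mm across, 68 mm high, origin at the centre of its underside.
- timer_unit: Bystander: flat light timer, 66 x 62 x 17 mm, origin at the centre of its underside.
- tape: Bystander: roll of tape lying flat, 66 mm across, 19 mm high, origin at the centre of its underside.
Things that resemble listed ones, but are neither listed nor needed, are in the scene too. What is shaped like the gauge but blue or red is not meant.

How it is judged:
On the way, in this order (a step that is already met when the one before it is completed fails the run):
1. the lock ring is slack: the clamp shoe no longer presses on the screw (contact force between clamp_shoe and anything else below 0.5 N), for 0.2 s.
2. with the ring slack, the pointer is within 4 mm of the set marker (contact force between clamp_shoe and anything else below 0.5 N and horizontal distance between pointer_tip and marker_tip below 0.004 m), for 0.2 s.
3. the ring is tight again: the shoe clamps with more than 18.5 N (contact force between clamp_shoe and anything else above 18.5 N and horizontal distance between pointer_tip and marker_tip below 0.004 m), for 0.2 s.
At the end, for the whole second after the job is handed in: The ring is locked (clamp shoe presses the screw with 18.5 to 45 N), the pointer tip is within 4 mm (seen from above) of the set marker, and ring and knob are at rest (all of step 3 and contact force between clamp_shoe and anything else below 45 N and velocity of joint lock_ring between -0.05 and 0.05 rad/s and velocity of joint adjuster between -0.05 and 0.05 rad/s); the robot touches nothing.
It fails at once if the lock ring is over-tightened: the shoe presses with more than 45 N (contact force between clamp_shoe and anything else above 45 N).
It fails at once if a bystander (beaker, timer, tape roll) is shifted by more than 15 mm (distance of any of beaker, timer_unit, tape from where it was at the start of the episode above 0.015 m).
It also fails if it takes over 72 s, if anything falls off the work surface, if the arm or the gripper's body presses on something with over 40 N, if the wrist force passes 120 N, or if a joint passes its speed limit or range.

## Working session

There is one attempt and no reset: what is moved stays moved. The work goes in short steps, each a Python script; the robot and the scene stay as the last script left them, time stands still between calls to the robot, and variables do not carry over. Pictures are saved under pics/ and viewed, and the job is handed in when it is done.

```bash
ls; mkdir -p pics; python3 - <<'E'
from station import robot
import cv2
s=robot.read_state();print(s['clock'],s['tcp_pos'],robot.tcp_to_tips,s['ft_force'])
for c in ("scene","top","wrist"):
    p,d=robot.read_camera(c);cv2.imwrite(f"pics/a_{c}.png",p)
    if c!="wrist":
        for q in ("gauge","lever_post","knob_grip","pointer_tip","marker_tip","beaker","timer_unit","tape"):
            print(c,q,[(round(r['confidence'],2),[round(float(v),3) for v in r['position']]) for r in robot.mark_of(q,c)])
print(robot.read_state()['clock'])
E
```

```text
pics
0.0 [0.2062036  0.48262735 0.30332043] 0.0726 [ 0.36002373  0.5883947  -0.01030167]
scene gauge [(0.95, [0.518, 0.682, -0.002]), (0.73, [0.623, 0.473, 0.002]), (0.66, [0.499, 0.237, -0.004])]
scene lever_post [(0.46, [0.446, 0.731, 0.104]), (0.43, [0.553, 0.534, 0.103])]
scene knob_grip [(0.65, [0.521, 0.679, 0.111]), (0.64, [0.625, 0.475, 0.104]), (0.62, [0.5, 0.236, 0.114])]
scene pointer_tip [(0.75, [0.551, 0.693, 0.075]), (0.67, [0.659, 0.483, 0.075]), (0.56, [0.519, 0.268, 0.082]), (0.39, [0.501, 0.236, 0.114])]
scene marker_tip [(0.36, [0.553, 0.694, 0.078])]
scene beaker [(0.8, [0.755, 0.263, -0.001])]
scene timer_unit [(0.56, [0.417, -0.073, 0.004])]
scene tape []
top gauge [(0.81, [0.619, 0.469, 0.003]), (0.57, [0.515, 0.681, 0.003]), (0.56, [0.5, 0.241, -0.001])]
top lever_post [(0.61, [0.444, 0.73, 0.102]), (0.48, [0.424, 0.286, 0.105]), (0.4, [0.556, 0.537, 0.101])]
top knob_grip [(0.8, [0.622, 0.471, 0.104]), (0.72, [0.5, 0.239, 0.108]), (0.53, [0.521, 0.687, 0.108])]
top pointer_tip [(0.75, [0.657, 0.478, 0.079]), (0.66, [0.52, 0.257, 0.081]), (0.59, [0.552, 0.696, 0.079])]
top marker_tip [(0.56, [0.553, 0.696, 0.081])]
top beaker [(0.71, [0.753, 0.263, 0.001])]
top timer_unit [(0.74, [0.415, -0.071, -0.0])]
top tape [(0.71, [0.706, -0.017, 0.001])]
0.95
```

View pics/a_top.png

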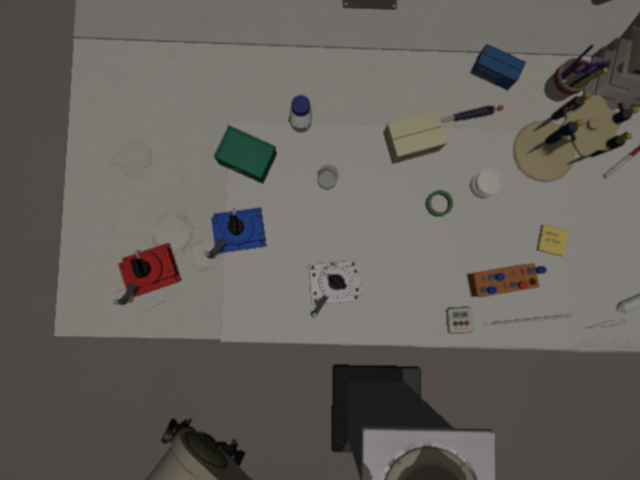

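View pics/a_scene.png

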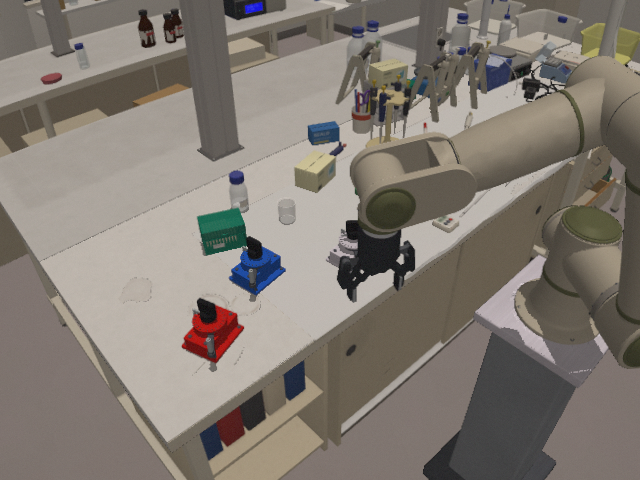

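Candidates: the red gauge at top (150,268), the blue one at (238,230) and the bare aluminium/white one at (336,283). The description (aluminium, not blue or red) fits the third, at about (0.50, 0.24). I'll confirm this with an enlarged crop and a wrist view.

```bash
python3 - <<'E'
from station import robot
import cv2,numpy as np
p=cv2.imread("pics/a_top.png");cv2.imwrite("pics/crop1.png",cv2.resize(p[250:330,290:390],None,fx=7,fy=7,interpolation=cv2.INTER_CUBIC))
s=robot.read_state();print(s['eef_rot'].round(3) if hasattr(s['eef_rot'],'round') else s['eef_rot'])
P=robot.camera_params('wrist');R=cv2.Rodrigues(np.array(P['rvec']))[0]
cam=-R.T@np.array(P['tvec']);E=np.array(s['eef_rot']);print('cam in tcp',E.T@(cam-s['tcp_pos']),'axes',(E.T@R.T).round(3),P['fx'],P['k1'])
# view pose
c=np.array([.5,.238,0])
for ang in np.arange(0,360,30):
    a=np.radians(ang);x=np.array([np.cos(a),np.sin(a),0]);z=np.array([0,0,-1.]);y=np.cross(z,x);O=np.c_[x,y,z]
    pc=E.T@(cam-s['tcp_pos']); pos=c-O@np.array([pc[0],pc[1],0]);pos[2]=.33
    q=robot.ik(pos,O);print(ang,pos.round(3),None if q is None else np.round(q,2))
E
```

```text
[[ 0.393  0.92  -0.   ]
 [ 0.92  -0.393 -0.   ]
 [-0.     0.    -1.   ]]
cam in tcp [ 0.00076448 -0.08266802 -0.06985745] axes [[ 1.     0.    -0.   ]
 [-0.     0.949  0.317]
 [ 0.    -0.317  0.949]] 365.2777529972607 0.019031728774893415
0 [0.499 0.155 0.33 ] [ 0.08  0.29  1.46 -0.    1.39  0.08]
30 [0.541 0.166 0.33 ] [ 0.09  0.39  1.33 -0.    1.43 -0.43]
60 [0.571 0.196 0.33 ] [ 0.14  0.48  1.2  -0.    1.47 -0.91]
90 [0.583 0.237 0.33 ] [ 0.2   0.54  1.1  -0.    1.5  -1.37]
120 [0.572 0.279 0.33 ] [ 0.27  0.55  1.07 -0.    1.51 -1.82]
150 [0.542 0.309 0.33 ] [ 0.33  0.52  1.12 -0.    1.5  -2.29]
180 [0.501 0.321 0.33 ] [ 0.37  0.45  1.23 -0.    1.46 -2.77]
210 [0.459 0.31  0.33 ] None
240 [0.429 0.28  0.33 ] [ 0.35  0.27  1.49 -0.    1.38  2.44]
270 [0.417 0.239 0.33 ] [ 0.28  0.2   1.58 -0.    1.37  1.85]
300 [0.428 0.197 0.33 ] [ 0.18  0.17  1.61 -0.    1.36  1.23]
330 [0.458 0.167 0.33 ] [ 0.11  0.21  1.56 -0.    1.37  0.63]
```

View pics/crop1.png

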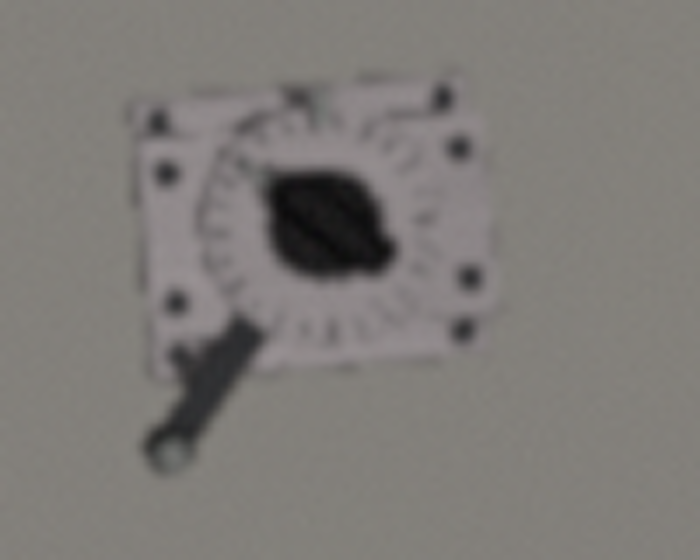

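The crop confirms it: a bare light-metal gauge with black knob at (325,225), a dark lever running down-left to its post at (170,450), and a marker near (298,97). Next is a close wrist view.

```bash
cat > h.py <<'E'
from station import robot
import cv2,numpy as np
def ori(a):
    x=np.array([np.cos(a),np.sin(a),0]);z=np.array([0,0,-1.]);return np.c_[x,np.cross(z,x),z]
def cam(c):
    P=robot.camera_params(c);K=np.array([[P['fx'],0,P['cx']],[0,P['fy'],P['cy']],[0,0,1.]])
    return K,np.array([P['k1'],0,0,0.]),np.array(P['rvec'],float),np.array(P['tvec'],float)
def proj(C,X):
    # small k1 radial model as OpenCV
    return cv2.projectPoints(np.atleast_2d(np.asarray(X,float)),C[2],C[3],C[0],C[1])[0][:,0]
def onplane(C,uv,z):
    u=cv2.undistortPoints(np.array([[uv]],float),C[0],C[1])[0,0]
    R=cv2.Rodrigues(C[2])[0];o=-R.T@C[3];d=R.T@np.array([u[0],u[1],1.]);return o+d*(z-o[2])/d[2]
E
python3 - <<'E'
from h import *
c=np.array([.5,.238,0]);a=np.radians(-30);O=ori(a)
pos=c-0.035*O[:,1];pos[2]=.36
robot.movep(pos,O)
s=robot.read_state();C=cam('wrist');p,d=robot.read_camera('wrist');cv2.imwrite('pics/b.png',p);np.savez('b.npz',K=C[0],k=C[1],r=C[2],t=C[3],d=d)
print(s['clock'],s['tcp_pos'],s['qpos'],s['ft_force'])
for q in ("gauge","lever_post","knob_grip","pointer_tip","marker_tip"):
    for r in robot.mark_of(q,'wrist'):print(q,round(r['confidence'],2),np.round(r['position'],4),proj(C,r['position'])[0].round(0))
E
```

```text
2.375 [0.51695907 0.26904666 0.35992968] [2.78883907e-01 4.13377171e-01 1.21193539e+00 2.28094862e-04
 1.51651547e+00 8.00391907e-01] [ 0.14838597 -0.02479974 -0.11021084]
gauge 0.89 [0.5    0.2346 0.0028] [321. 223.]
gauge 0.23 [0.5042 0.237  0.1095] [324. 250.]
lever_post 0.71 [0.4245 0.2858 0.1005] [226. 244.]
lever_post 0.42 [0.5043 0.2383 0.1119] [324. 250.]
knob_grip 0.92 [0.5019 0.2394 0.1126] [321. 250.]
pointer_tip 0.65 [0.5193 0.264  0.0805] [324. 210.]
marker_tip 0.57 [0.5008 0.2358 0.0016] [321. 222.]
marker_tip 0.52 [0.5281 0.2357 0.0788] [345. 230.]
```

View pics/b.png

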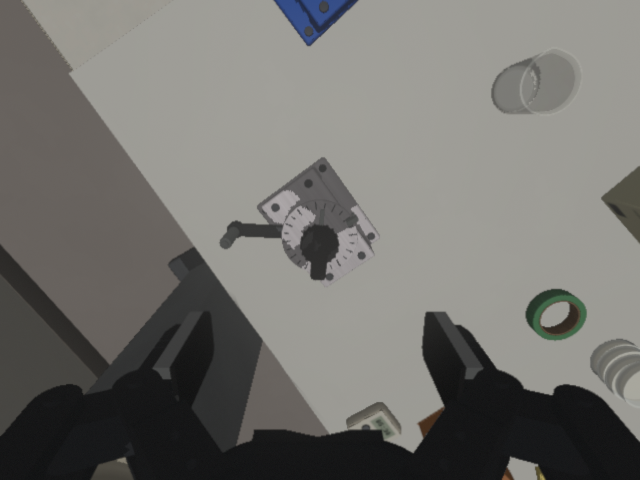

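```bash
python3 - <<'E'
import cv2
p=cv2.imread("pics/b.png");cv2.imwrite("pics/crop2.png",cv2.resize(p[180:290,210:360],None,fx=5.3,fy=5.3,interpolation=cv2.INTER_CUBIC))
E
```

```text
(no output)
```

View pics/crop2.png

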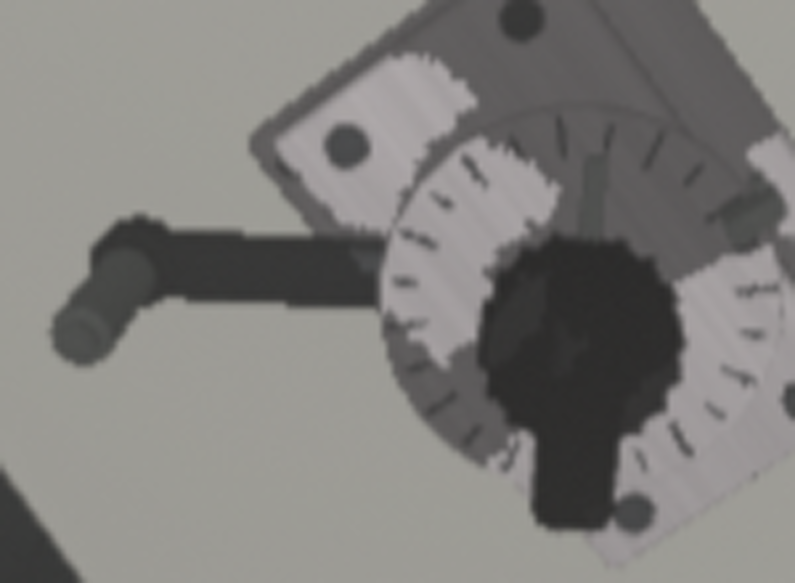

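```bash
python3 - <<'E'
from h import *
B=np.load('b.npz');C=(B['K'],B['k'],B['r'],B['t'])
f=lambda u,v:(210+u/5.3,180+v/5.3)
post=onplane(C,f(82,335),.1015);pt=onplane(C,f(595,155),.078);mk=onplane(C,f(733,222),.080)
print(post,pt,mk)
from scipy.optimize import least_squares
def res(c):
    return [np.hypot(*(post[:2]-c))-.09,np.hypot(*(pt[:2]-c))-.034,np.hypot(*(mk[:2]-c))-.034,*(.5*(c-[.5005,.2385]))]
r=least_squares(res,[.5,.238]);c=r.x;print(c,r.fun)
for n,p in(('post',post),('ptr',pt),('mk',mk)):
    print(n,np.degrees(np.arctan2(*(p[:2]-c)[::-1])))
E
```

```text
[0.42500798 0.28709847 0.1015    ] [0.51843564 0.26504795 0.078     ] [0.53470473 0.24144081 0.08      ]
[0.50031157 0.23715484] [ 3.60377472e-04 -7.35795040e-04  6.59182530e-04 -9.42129978e-05
 -6.72580508e-04]
post 146.4464520049193
ptr 56.9854622907586
mk 7.103405942542441
```

```bash
cat >> h.py <<'E'
CX=np.array([.5003,.2375]);ZP=.140
def P(th,z=ZP,r=.09):return np.array([CX[0]+r*np.cos(th),CX[1]+r*np.sin(th),z])
def tan(f,th): # force on tool along clockwise tangent is resisted -> return push of tool on post, clockwise +
    return -(f[0]*np.sin(th)-f[1]*np.cos(th))
def rad(f,th): return f[0]*np.cos(th)+f[1]*np.sin(th)
def show(tag=''):
    s=robot.read_state();d=np.array(s['tcp_pos'])[:2]-CX;th=np.arctan2(d[1],d[0]);f=np.array(s['ft_force'])
    print(tag,'t%.2f th%.2f r%.4f z%.4f gap%.2f push_cw%.1f rad%.1f fz%.1f'%(s['clock'],np.degrees(th),np.hypot(*d),s['tcp_pos'][2],s['finger_gap'],tan(f,th),rad(f,th),f[2]),flush=True);return th,f,s
E
python3 - <<'E'
from h import *
O=ori(np.radians(70));th=np.radians(146.4)
p=P(th);robot.movep(p+[0,0,.05],O);show('above')
robot.movel(p,O,max_speed=.1);show('down')
p_,d=robot.read_camera('wrist');cv2.imwrite('pics/c.png',p_)
robot.grasp();print(show('grasp')[2]['torque'])
E
```

```text
above t4.14 th146.25 r0.0898 z0.1904 gap1.00 push_cw-0.2 rad0.2 fz0.3
down t4.79 th146.24 r0.0898 z0.1405 gap1.00 push_cw-0.0 rad-0.1 fz0.3
grasp t5.52 th146.67 r0.0899 z0.1402 gap0.12 push_cw5.2 rad-1.1 fz3.7
[-8.18286579e-01  3.07583996e-01 -5.47037847e-04]
```

View pics/c.png

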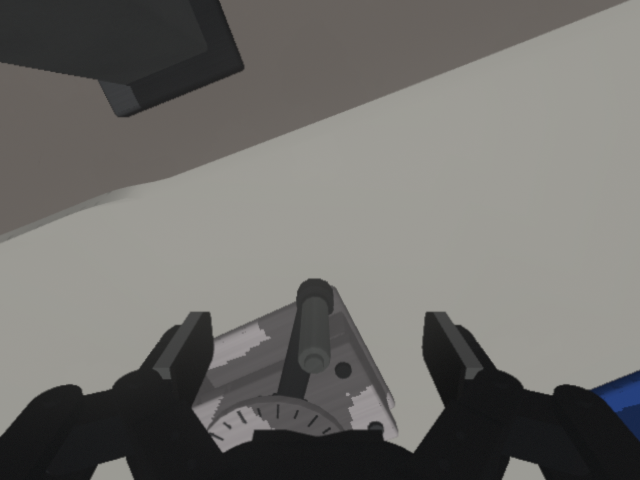

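The post is gripped (gap 0.12). Now I'll swing it counter-clockwise.

```bash
python3 - <<'E'
from h import *
O=ori(np.radians(70))
for k,dg in enumerate(np.arange(149.5,180.6,3.1)):
    robot.movel(P(np.radians(dg)),O,max_speed=.03);th,f,s=show('%.1f'%dg)
    if np.linalg.norm(f)>60:print('STOP');break
E
```

```text
149.5 t5.83 th149.08 r0.0898 z0.1403 gap0.12 push_cw-5.7 rad0.2 fz-0.1
152.6 t6.13 th151.91 r0.0899 z0.1403 gap0.12 push_cw-8.0 rad0.7 fz-1.4
155.7 t6.44 th154.90 r0.0899 z0.1404 gap0.12 push_cw-10.0 rad1.5 fz-2.3
158.8 t6.75 th158.02 r0.0899 z0.1403 gap0.12 push_cw-9.6 rad0.9 fz-1.5
161.9 t7.06 th161.15 r0.0899 z0.1403 gap0.13 push_cw-10.2 rad1.5 fz-2.6
165.0 t7.37 th164.25 r0.0899 z0.1403 gap0.12 push_cw-10.0 rad0.7 fz-0.8
168.1 t7.67 th167.37 r0.0899 z0.1403 gap0.12 push_cw-9.3 rad1.4 fz-0.3
171.2 t7.98 th170.50 r0.0899 z0.1403 gap0.12 push_cw-10.0 rad0.6 fz-1.7
174.3 t8.29 th173.60 r0.0900 z0.1403 gap0.12 push_cw-9.2 rad1.2 fz-0.6
177.4 t8.60 th176.72 r0.0900 z0.1403 gap0.12 push_cw-10.3 rad0.5 fz0.9
180.5 t8.91 th179.82 r0.0900 z0.1403 gap0.12 push_cw-9.6 rad0.4 fz0.1
```

```bash
python3 - <<'E'
from h import *
robot.release();show('rel')
p=np.array(robot.read_state()['tcp_pos']);robot.movel(p+[0,0,.07],max_speed=.15)
O=ori(np.radians(-33));q=CX-0.03*O[:2,1]  # near view
robot.movep([*q,.26],O)
show();C=cam('wrist');p,d=robot.read_camera('wrist');cv2.imwrite('pics/d.png',p);np.savez('d.npz',K=C[0],k=C[1],r=C[2],t=C[3],d=d)
u=proj(C,[*CX,.08])[0];print(u)
for q in ("lever_post","knob_grip","pointer_tip","marker_tip"):
    for r in robot.mark_of(q,'wrist'):
        v=np.array(r['position']);e=v[:2]-CX;print(q,round(r['confidence'],2),v.round(4),np.hypot(*e).round(4),np.degrees(np.arctan2(e[1],e[0])).round(1),proj(C,v)[0].round(0))
E
```

```text
rel t9.62 th-179.48 r0.0900 z0.1400 gap1.00 push_cw-0.5 rad0.4 fz-0.2
 t11.82 th57.29 r0.0299 z0.2595 gap1.00 push_cw0.5 rad0.4 fz0.0
[319.55003578 276.9233956 ]
knob_grip 0.66 [0.5028 0.2381 0.1132] 0.0026 13.5 [322. 295.]
pointer_tip 0.62 [0.5197 0.2652 0.0817] 0.0338 55.0 [321. 234.]
marker_tip 0.76 [0.532  0.2373 0.0827] 0.0317 -0.4 [357. 257.]
```

View pics/d.png

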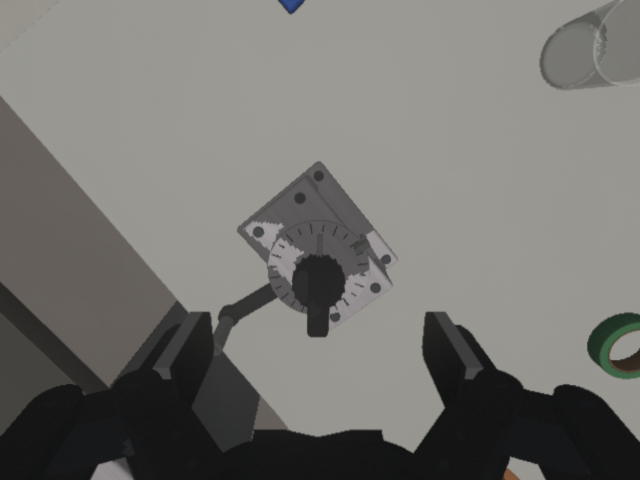

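```bash
python3 - <<'E'
import cv2
p=cv2.imread("pics/d.png");cv2.imwrite("pics/crop3.png",cv2.resize(p[210:330,250:400],None,fx=5,fy=5,interpolation=cv2.INTER_CUBIC))
E
```

```text
(no output)
```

View pics/crop3.png

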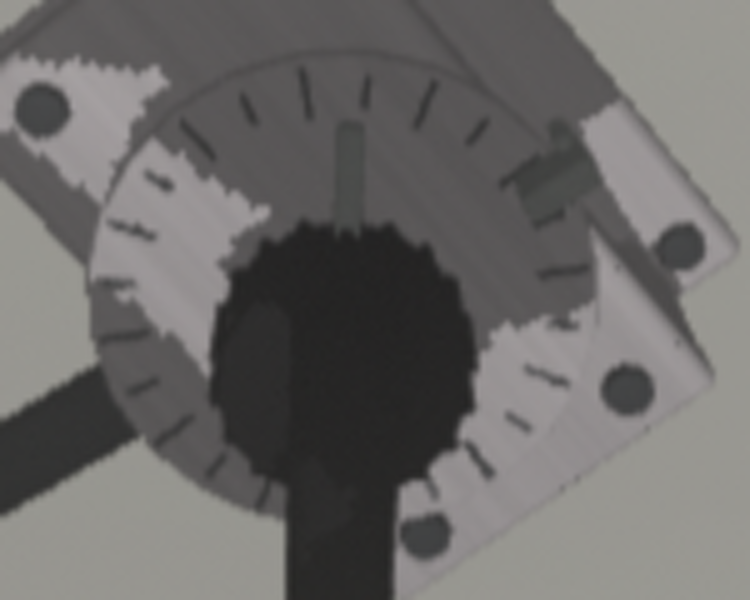

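```bash
python3 - <<'E'
from h import *
B=np.load('d.npz');C=(B['K'],B['k'],B['r'],B['t'])
f=lambda u,v:(250+u/5,210+v/5)
for n,u,z in(('ptr',(348,122),.078),('ptrbase',(347,215),.078),('mk in',(530,200),.08),('mk in a',(517,178),.08),('mk in b',(540,226),.08),('mk out',(590,165),.08)):
    v=onplane(C,f(*u),z);e=v[:2]-CX;print(n,v.round(4),np.hypot(*e).round(4),np.degrees(np.arctan2(e[1],e[0])).round(1))
c=[proj(C,[*(CX+.034*np.array([np.cos(a),np.sin(a)])),.08])[0] for a in np.radians([5,7,9])];print((np.array(c)-[250,210])*5)
E
```

```text
ptr [0.518  0.2648 0.078 ] 0.0326 57.1
ptrbase [0.5101 0.2529 0.078 ] 0.0183 57.5
mk in [0.5341 0.241  0.08  ] 0.034 6.0
mk in a [0.5342 0.245  0.08  ] 0.0347 12.4
mk in b [0.5332 0.2368 0.08  ] 0.0329 -1.2
mk out [0.5441 0.2409 0.08  ] 0.0439 4.5
[[532.64499462 202.75502279]
 [527.71720544 196.77395438]
 [522.55360313 190.95256397]]
```

```bash
python3 - <<'E'
from h import *
B=np.load('d.npz');C=(B['K'],B['k'],B['r'],B['t']);d=B['d'];R=cv2.Rodrigues(C[2])[0]
def w(u,v):
    n=cv2.undistortPoints(np.array([[[u,v]]],float),C[0],C[1])[0,0];z=float(d[int(v),int(u)]);return R.T@(np.array([*n,1])*z-C[3])
for v in range(300,340,4):print(v,w(318,v).round(4))
print(w(319.6,237),w(319.6,246),w(330,225))
E
```

```text
300 [0.5025 0.243  0.1275]
304 [0.501  0.2407 0.1274]
308 [0.4998 0.2389 0.1285]
312 [0.4982 0.2365 0.1284]
316 [0.4966 0.2339 0.1279]
320 [0.4949 0.2313 0.1275]
324 [0.4935 0.2291 0.128 ]
328 [0.4917 0.2264 0.1274]
332 [0.4904 0.2244 0.1282]
336 [0.4888 0.2219 0.1281]
[0.51808523 0.26503748 0.08476559] [0.51470206 0.25980579 0.08613683] [0.52681851 0.26417722 0.06824784]
```

```bash
python3 - <<'E'
from h import *
a0=-32.8
O=ori(np.radians(a0));robot.movel([*CX,.20],O,max_speed=.15);robot.movel([*CX,.172],O,max_speed=.08);show('down')
robot.grasp();s=show('g')[2];print(s['ft_force'],s['torque'],s['tcp_pos'])
C=cam('wrist');p,d=robot.read_camera('wrist');cv2.imwrite('pics/e0.png',p)
N=11
for k in range(1,N+1):
    dg=51.0*k/N
    robot.movel([*CX,.172-.006*np.radians(dg)],ori(np.radians(a0-dg)),max_speed=.02)
    s=robot.read_state();print(s['clock'],round(dg,1),np.round(s['ft_force'],1),np.round(s['torque'],2))
print(s['tcp_pos'],s['qpos'])
C=cam('wrist');p,d=robot.read_camera('wrist');cv2.imwrite('pics/e1.png',p);np.savez('e1.npz',K=C[0],k=C[1],r=C[2],t=C[3],d=d)
E
```

```text
down t13.17 th32.87 r0.0002 z0.1723 gap1.00 push_cw-0.6 rad-0.6 fz0.7
g t13.82 th-0.63 r0.0002 z0.1724 gap0.15 push_cw-0.3 rad0.6 fz3.1
[ 0.56354301 -0.2825722   3.08372597] [-0.07269041 -0.01485107 -0.14213363] [0.50048569 0.23749796 0.17236934]
14.1167 4.6 [-0.4 -1.1  4.5] [-0.17 -0.07 -0.1 ]
14.3667 9.3 [ 0.9 -0.5  5.3] [-0.14 -0.03 -0.12]
14.6167 13.9 [ 0.1 -0.6  5.2] [-0.14 -0.11 -0.11]
14.8667 18.5 [ 0.7 -0.3  5.4] [-0.13 -0.05 -0.16]
15.1167 23.2 [ 0.6 -0.2  5.2] [-0.28 -0.05 -0.1 ]
15.3667 27.8 [ 0.8 -2.   5.3] [-0.14 -0.09 -0.13]
15.6167 32.5 [ 0.5 -1.4  5.8] [-0.21 -0.09 -0.08]
15.8667 37.1 [ 0.  -1.4  5.4] [-0.26 -0.06 -0.11]
16.1167 41.7 [ 0.7 -1.1  5.6] [-0.24 -0.09 -0.15]
16.3667 46.4 [ 0.6 -1.2  5.4] [-0.31 -0.07 -0.15]
16.6167 51.0 [ 0.8 -1.6  5.9] [-0.36 -0.08 -0.06]
[0.50057426 0.23737529 0.16697613] [ 2.31416126e-01  5.17553779e-01  1.57843463e+00 -3.94296338e-04
  1.04477666e+00  1.69300780e+00]
```

View pics/e1.png

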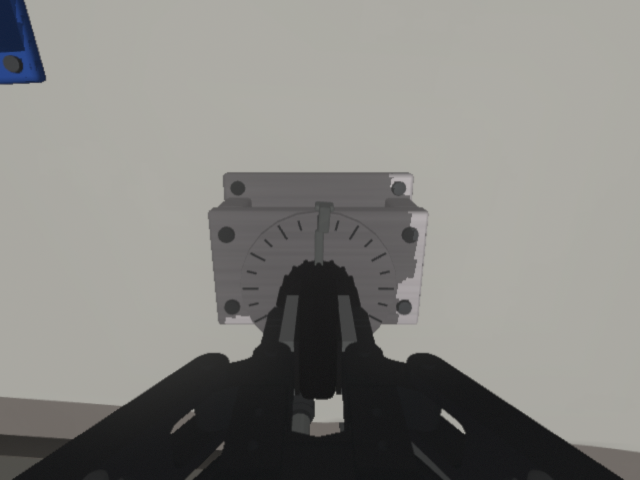

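```bash
python3 - <<'E'
import cv2
from h import *
p=cv2.imread("pics/e1.png");cv2.imwrite("pics/crop4.png",cv2.resize(p[190:280,270:380],None,fx=6.5,fy=6.5,interpolation=cv2.INTER_CUBIC))
B=np.load('e1.npz');C=(B['K'],B['k'],B['r'],B['t'])
for a in np.radians([2,4,6,8]): 
    for r in (.022,.034,.04): print(np.degrees(a).round(),r,((proj(C,[*(CX+r*np.array([np.cos(a),np.sin(a)])),.079])[0]-[270,190])*6.5).round())
E
```

```text
2.0 0.022 [346. 416.]
2.0 0.034 [360. 254.]
2.0 0.04 [367. 170.]
4.0 0.022 [335. 415.]
4.0 0.034 [343. 253.]
4.0 0.04 [347. 169.]
6.0 0.022 [325. 415.]
6.0 0.034 [326. 253.]
6.0 0.04 [326. 169.]
8.0 0.022 [314. 415.]
8.0 0.034 [309. 253.]
8.0 0.04 [306. 169.]
```

View pics/crop4.png

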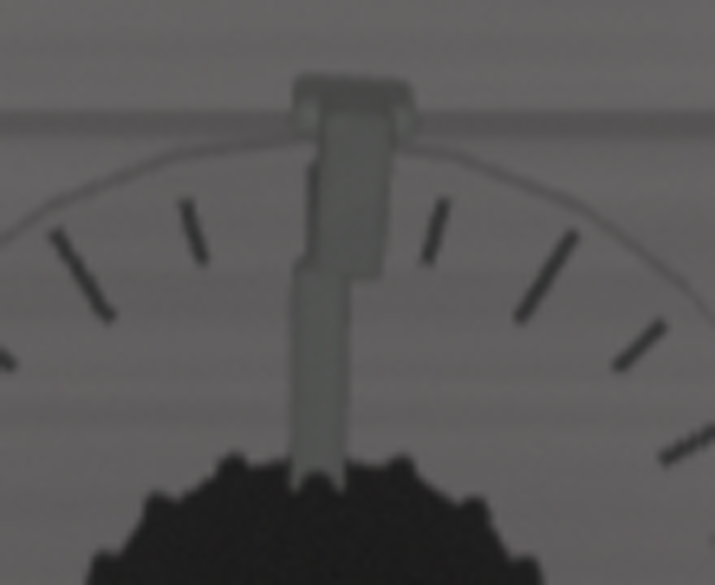

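The pointer stops at crop x≈322 and the marker's inner edge is at x≈348. That is about 3° short, so I'll turn that much more.

```bash
python3 - <<'E'
from h import *
dg=54.2
robot.movel([*CX,.172-.006*np.radians(dg)],ori(np.radians(-32.8-dg)),max_speed=.01);robot.pause(.2)
C=cam('wrist');p,d=robot.read_camera('wrist');print(show())
cv2.imwrite("pics/crop5.png",cv2.resize(p[190:280,270:380],None,fx=6.5,fy=6.5,interpolation=cv2.INTER_CUBIC))
E
```

```text
t17.17 th-25.76 r0.0003 z0.1666 gap0.15 push_cw-2.3 rad1.8 fz5.9
(np.float64(-0.4496153216439163), array([ 0.59685076, -2.83959342,  5.86832922]), {'clock': 17.1667, 'qpos': array([ 2.31425062e-01,  5.18011148e-01,  1.57873462e+00, -4.50146463e-04,
        1.04403494e+00,  1.74841879e+00]), 'qvel': array([-0.00013854, -0.00119621,  0.00067869, -0.00073252,  0.00086567,
       -0.00141224]), 'tau': array([ 9.53644998e-01, -4.37906420e+01, -2.04869342e+01,  3.52063179e-01,
        2.79361167e-02, -1.10773486e-01]), 'tcp_pos': array([0.50056928, 0.23737005, 0.16663118]), 'eef_rot': array([[ 5.40023573e-02, -9.98540421e-01,  8.79601046e-04],
       [-9.98540779e-01, -5.40025462e-02, -1.92507088e-04],
       [ 2.39726805e-04, -8.67921677e-04, -9.99999595e-01]]), 'ft_force': array([ 0.59685076, -2.83959342,  5.86832922]), 'torque': array([-0.34107172, -0.09409673, -0.12101107]), 'finger_gap': 0.15388222659893885})
```

View pics/crop5.png

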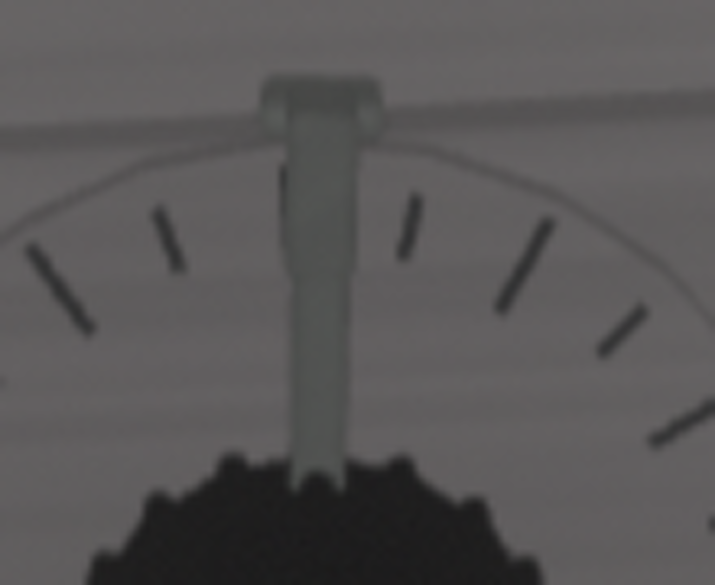

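The pointer and marker are now collinear, both at crop x≈320. I'll release and go back to the post, then tighten in small steps.

```bash
python3 - <<'E'
from h import *
robot.release();p=np.array(robot.read_state()['tcp_pos']);robot.movel(p+[0,0,.045],max_speed=.15)
C=cam('wrist');im,d=robot.read_camera('wrist');cv2.imwrite('pics/f.png',im)
O=ori(np.radians(60));th0=np.radians(179.8)
robot.movep(P(th0,.19),O);robot.movel(P(th0),O,max_speed=.1);show('down')
robot.grasp();th,f,s=show('g')
L=[]
dg=179.8
while dg>100:
    dg-=1.5;robot.movel(P(np.radians(dg)),O,max_speed=.03);th,f,s=show('%.1f'%dg);L.append(tan(f,th))
    if len(L)>6 and np.mean(L[-2:])>13: print('rise');break
E
```

```text
down t21.17 th179.75 r0.0898 z0.1404 gap1.00 push_cw0.1 rad0.5 fz0.8
g t21.84 th179.68 r0.0899 z0.1402 gap0.12 push_cw-2.4 rad-0.0 fz3.2
178.3 t22.09 th178.56 r0.0898 z0.1402 gap0.12 push_cw4.7 rad-0.3 fz5.0
176.8 t22.34 th177.10 r0.0898 z0.1402 gap0.12 push_cw5.7 rad-0.8 fz5.0
175.3 t22.59 th175.61 r0.0898 z0.1401 gap0.12 push_cw5.9 rad-0.8 fz5.1
173.8 t22.84 th174.12 r0.0898 z0.1401 gap0.12 push_cw5.5 rad-0.9 fz5.4
172.3 t23.09 th172.61 r0.0898 z0.1402 gap0.12 push_cw5.8 rad-1.0 fz4.9
170.8 t23.34 th171.12 r0.0898 z0.1402 gap0.12 push_cw6.9 rad-0.7 fz4.6
169.3 t23.59 th169.62 r0.0898 z0.1401 gap0.12 push_cw7.6 rad-1.3 fz5.6
167.8 t23.84 th168.11 r0.0898 z0.1402 gap0.12 push_cw7.8 rad-2.0 fz5.3
166.3 t24.09 th166.62 r0.0898 z0.1401 gap0.12 push_cw7.0 rad-1.4 fz5.9
164.8 t24.34 th165.12 r0.0898 z0.1401 gap0.12 push_cw5.9 rad-0.6 fz5.9
163.3 t24.59 th163.62 r0.0898 z0.1401 gap0.12 push_cw5.6 rad-1.4 fz5.6
161.8 t24.84 th162.11 r0.0898 z0.1402 gap0.12 push_cw5.3 rad-0.8 fz5.8
160.3 t25.09 th160.63 r0.0898 z0.1401 gap0.12 push_cw6.7 rad-1.8 fz6.0
158.8 t25.34 th159.13 r0.0898 z0.1401 ga
[... 761 characters left out ...]
6 r0.0897 z0.1401 gap0.12 push_cw6.9 rad-2.5 fz5.6
140.8 t28.34 th141.17 r0.0897 z0.1401 gap0.12 push_cw5.6 rad-2.9 fz7.4
139.3 t28.59 th139.68 r0.0897 z0.1401 gap0.12 push_cw6.8 rad-2.7 fz6.9
137.8 t28.84 th138.18 r0.0897 z0.1401 gap0.12 push_cw6.4 rad-2.6 fz6.8
136.3 t29.09 th136.75 r0.0897 z0.1401 gap0.12 push_cw6.8 rad-3.0 fz6.8
134.8 t29.34 th135.39 r0.0897 z0.1400 gap0.12 push_cw9.3 rad-2.3 fz8.7
133.3 t29.59 th134.02 r0.0897 z0.1400 gap0.12 push_cw10.1 rad-3.2 fz9.6
131.8 t29.84 th132.66 r0.0898 z0.1400 gap0.12 push_cw11.5 rad-4.0 fz9.5
130.3 t30.09 th131.29 r0.0897 z0.1400 gap0.11 push_cw14.0 rad-3.3 fz12.0
128.8 t30.34 th129.94 r0.0898 z0.1400 gap0.12 push_cw14.9 rad-4.4 fz11.3
rise
```

View pics/f.png

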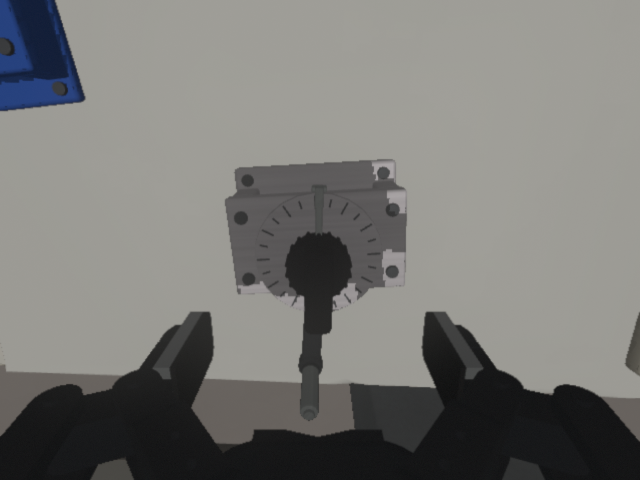

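```bash
python3 - <<'E'
from h import *
v=[]
for i in range(8):
    robot.pause(.05);s=robot.read_state();d=np.array(s['tcp_pos'])[:2]-CX;v.append(tan(np.array(s['ft_force']),np.arctan2(d[1],d[0])))
print(np.round(v,1),np.mean(v));show()
E
```

```text
[14.  14.5 14.9 15.2 14.7 14.7 14.6 14.3] 14.602782487124895
 t30.74 th129.94 r0.0897 z0.1400 gap0.12 push_cw14.3 rad-3.0 fz12.0
```

Standing still it reads 14.6 N. Adding the 2–3 N offset gives about 17 N in motion, or roughly 26 N of clamping, which is inside the window. I'll unload the arm's wind-up, release and check.

```bash
python3 - <<'E'
from h import *
O=ori(np.radians(60))
robot.movel(P(np.radians(129.7)),O,max_speed=.01);show('unload')
robot.release();show('rel')
p=np.array(robot.read_state()['tcp_pos']);robot.movel(p+[0,0,.08],max_speed=.15)
O=ori(np.radians(-83));robot.movep([*(CX-.03*O[:2,1]),.24],O);show()
C=cam('wrist');im,d=robot.read_camera('wrist');cv2.imwrite('pics/g.png',im)
cs=proj(C,[*CX,.08])[0].astype(int);print(cs)
x,y=cs;cv2.imwrite('pics/crop6.png',cv2.resize(im[y-70:y+40,x-70:x+70],None,fx=5.3,fy=5.3,interpolation=cv2.INTER_CUBIC))
for q in ("lever_post","pointer_tip","marker_tip"):
    for r in robot.mark_of(q,'wrist'):
        v=np.array(r['position']);e=v[:2]-CX;print(q,round(r['confidence'],2),v.round(4),np.hypot(*e).round(4),np.degrees(np.arctan2(e[1],e[0])).round(1))
robot.read_camera('top')
for q in ("beaker","timer_unit","tape"):print(q,[np.round(r['position'],3) for r in robot.mark_of(q,'top')][:1])
E
```

```text
unload t31.03 th130.19 r0.0897 z0.1401 gap0.12 push_cw7.5 rad-3.1 fz7.6
rel t31.75 th129.70 r0.0900 z0.1400 gap1.00 push_cw-0.3 rad-0.8 fz0.8
 t34.44 th7.17 r0.0299 z0.2398 gap1.00 push_cw-1.0 rad0.3 fz-0.1
[319 287]
lever_post 0.97 [0.4398 0.3035 0.101 ] 0.0895 132.5
pointer_tip 0.78 [0.5375 0.2352 0.0734] 0.0373 -3.5
marker_tip 0.55 [0.5329 0.2377 0.0802] 0.0326 0.4
beaker [array([ 0.752,  0.265, -0.001])]
timer_unit [array([ 0.416, -0.071, -0.002])]
tape [array([ 0.706, -0.018,  0.002])]
```

View pics/crop6.png

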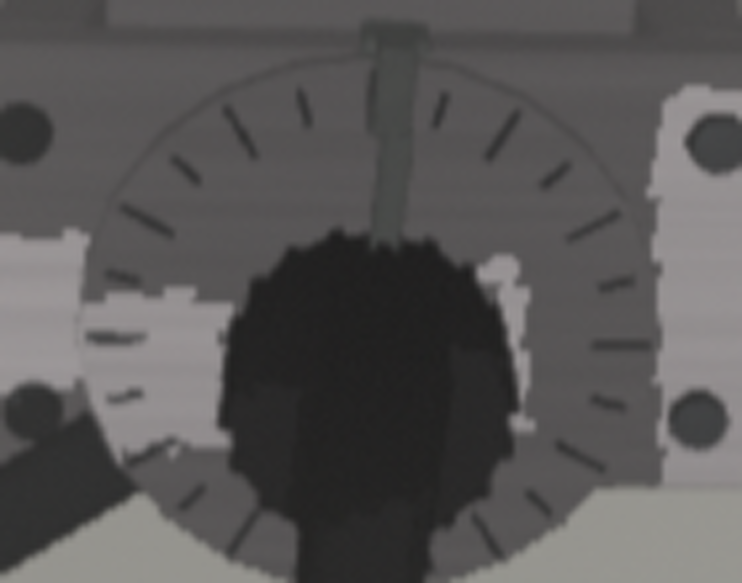

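The final view shows the pointer (crop 388,220) collinear with the marker (395,100). The hand is clear and the bystanders haven't moved. Handing in.

```bash
python3 -c "
from station import robot
robot.sign_off();print(robot.read_state()['clock'])"
```

```text
the job is handed in; nothing more can be done
the job is handed in; nothing more can be done
```

The job is handed in with the ring locked again and the pointer on the marker; no verdict was reported. I worked on the bare aluminium gauge, not the blue or red one.

- **Loosening:** I swung the lever about 33° counter-clockwise. The load at the post then stayed at the bare drag of about 10 N.
- **Setting the knob:** I turned it about 54° clockwise. The first 51° stopped about 3° short in the picture, so I added the rest.
- **Locking:** I swung the lever clockwise in 1.5° steps. The ring bit at about 137°, and I stopped at about 130° (bearing of the lever post round the screw axis). Standing still, the post pushed back with 14.6 N.

**Clamping estimate:** Adding the stated 2–3 N offset gives about 17 N in motion and about 26 N of clamping. Free drag after the same steps read about 4 N under its moving value, which would make it nearer 18.5 N and 32 N. Both are inside the 18.5–45 N window but slightly above the 16 N asked for. I did not re-measure the clamp after letting go of the post.

**Last checks:** The final wrist picture shows the pointer in line with the marker, and the gripper is clear of the gauge. The beaker, timer and tape roll are within about 3 mm of where they were first measured. The trained network's pointer and marker points differed by about 5 mm, with a pointer radius of 37 mm that cannot be right, so I relied on the picture. The clock was about 34 s shortly before hand-in.

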